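# Sort out the crossed clamp screw on the specimen mount

## Task

Two T-handled clamp screws stand finger-started in the black specimen mount, and one of them is crossed in its thread. Try both by turning them gently clockwise: run the good one fully home; with the crossed one, go on until you feel it bind early, stop right there without forcing it, and back it out anticlockwise all the way to its stop. Let go of both and leave the loose things around alone.

Things in the scene. Friction and masses are not known exactly. Their poses are not given: they have to be found in the camera images.
- mount: black metal specimen mount fixed to the table: block 120 (its x) x 300 (its y) x 55 high, origin at the centre of its underside, z up. On top in the middle an aluminium cell 66 across with a glass flat (top 64 above the table); 75 to each side along y an aluminium boss (48 across, top at 61) with a T-handled steel clamp screw. The two screws look alike.
- handle_a (a joint): turn of the screw on the mount's +y side, rad, grows clockwise from above: 0 = backed out (stop), 2.8 = home (stop, collar flush on boss); starts at 0.3 to 0.6. Exactly one screw, never known beforehand, is crossed: it binds from somewhere in 0.8 to 1.4 on, the torque rising about 1.6 N m per rad, damage at 0.5 N m; backing out frees it. The good one runs freely (friction up to 0.05 N m) from 0 to 2.8.
- grip_a (a point): centre of the steel T-handle of the screw on the mount's +y side: an upright flat bar 46 long (x axis of this point), 11 thick (y axis; pinch across it), 18 high (z, up). It is 94 above the table at turn 0 and sinks 1.7 mm per rad. The top of the screw's collar (26 across) is 23 below it: keep fingertips above that.
- screw_a: the screw on the mount's +y side with its handle; origin on the screw axis, at the top of the boss (61 above the table) at turn 0, sinking with the screw; z up; its axes do not turn with the handle.
- handle_b (a joint): turn of the screw on the mount's -y side, rad, grows clockwise from above: 0 = backed out (stop), 2.8 = home (stop, collar flush on boss); starts at 0.3 to 0.6. Exactly one screw, never known beforehand, is crossed: it binds from somewhere in 0.8 to 1.4 on, the torque rising about 1.6 N m per rad, damage at 0.5 N m; backing out frees it. The good one runs freely (friction up to 0.05 N m) from 0 to 2.8.
- grip_b (a point): centre of the steel T-handle of the screw on the mount's -y side: an upright flat bar 46 long (x axis of this point), 11 thick (y axis; pinch across it), 18 high (z, up). It is 94 above the table at turn 0 and sinks 1.7 mm per rad. The top of the screw's collar (26 across) is 23 below it: keep fingertips above that.
- screw_b: the screw on the mount's -y side with its handle; origin on the screw axis, at the top of the boss (61 above the table) at turn 0, sinking with the screw; z up; its axes do not turn with the handle.
- driver_mid (a point): black-handled screwdriver, 170 long, lying (mm); loose, not part of the job; the point is at its middle
- spacer_mid (a point): aluminium spacer ring, 56 across, 12 high (mm); loose, not part of the job; the point is at its middle
- jar_mid (a point): clear jar with white cap, 52 across, 55 high (mm); loose, not part of the job; the point is at its middle
- blower_mid (a point): black rubber dust blower, 60 across, 100 high, standing (mm); loose, not part of the job; the point is at its middle
- gauge_mid (a point): flat steel gauge block, 35 x 75 x 10 (mm); loose, not part of the job; the point is at its middle
- mouse_mid (a point): black computer mouse, 100 x 58 x 30 (mm); loose, not part of the job; the point is at its middle
- carton_mid (a point): small cardboard carton, 90 x 130 x 50 (mm); loose, not part of the job; the point is at its middle

How it is judged:
On the way:
1. the crossed screw has been turned in until it began to bind (contact force between any of screw_a, screw_b and mount above 1.5 N), for 0.05 s.
At the end, for the whole second after the job is handed in: the good screw is home (turn above 2.6 rad of 2.8), the crossed one is backed out (turn below 0.15 rad), and both are at rest and released (((value of joint handle_a above 2.6 rad and value of joint handle_b below 0.15 rad) or (value of joint handle_b above 2.6 rad and value of joint handle_a below 0.15 rad)) and velocity of joint handle_a between -0.05 and 0.05 rad/s and velocity of joint handle_b between -0.05 and 0.05 rad/s); the robot touches nothing.
It fails at once if the crossed screw is forced (more than about 0.5 N m against the binding thread, some 0.35 rad past its first bite) (contact force between any of screw_a, screw_b and mount above 22 N).
It fails at once if a loose thing that is not part of the job is moved by more than 2 cm (distance of any of driver_mid, spacer_mid, jar_mid, blower_mid, gauge_mid, mouse_mid, carton_mid from where it was at the start of the episode above 0.02 m).
It also fails if it takes over 72 s, if anything falls off the work surface, if the arm or the gripper's body presses on something with over 40 N, if the wrist force passes 120 N, or if a joint passes its speed limit or range.

## Robot

A 6-joint arm with a two-finger parallel gripper is mounted at the origin on the work surface. World frame = base frame: x ahead of the robot, y to its left, z up, the work surface at z = 0. Lengths are in m, angles in rad, forces in N, time in s.
With the tool pointing down it reaches from about 0.25 to 0.775 m from the base axis. Payload 4 kg.
Tool frame: the origin (TCP) lies on the mounting face of the last link; the fingertips stand 199 mm ahead of it and the grasp point (between the pads) lies 180 mm ahead of it; z points along the fingers, y is the direction in which the jaws open and shut (so a half turn about z gives the same grasp; the last joint's range is limited). The gripper opens to 94 mm and grips with 3 to 60 N. Pads are 16 mm wide; open, the fingers measure 119 mm over their backs; the gripper's body (75 mm by 177 mm) begins 78 mm behind the grasp point.
Start: joints at [1.111, 0.087, 1.371, -0, 1.684, -0.103], TCP at [0.192, 0.515, 0.405] pointing down, gripper open.
Joint ranges: [-3.1, 3.1], [-0.76, 2.03], [0.27, 2.55], [-1.08, 4.22], [0.17, 2.65], [-2.57, 2.57]. Speed limits (rad/s): [2.79, 2.79, 3.14, 3.14, 3.14, 3.14].

## Interface

Orientations are given as [roll, pitch, yaw] about the fixed x, y, z axes, in that order (R = Rz(yaw) Ry(pitch) Rx(roll)).
In Python, from station import status, capture, robot gives the robot as it stands. The module is installed in compiled form; this text tells all that it offers.
- The arm moves only by the tool send_rows, never from a script. Its argument "plan" is a list of rows, each a list of 3 entries, a list of its own where there are three numbers: the shift along the world's x, y, z in m, then the turn, a rotation vector about the world's x, y, z in rad, then the finger opening in m, from 0 to 0.094. In form: [[[x, y, z], [ax, ay, az], jaw], ...]. A call has exactly 8 rows; each row is the pose to reach, as a shift and turn from the pose measured when the call began; what a row does not reach only later rows make up. A row lasts 1/10 s, in which the tool goes at most 50 mm and 8.59 degrees, less where a joint would pass 70% of its speed; a pose out of reach is approached as far as the arm can. A call with a gripper value outside its range is refused whole. The fingers move at their own pace and stop on an object; "grip_force" is the grip in N (left out, the last holds). Time passes only in rows, so rows that repeat a pose let the fingers close, or fill a call up. It gives the time, the measured TCP pose, the force and the opening at its end, in the units of the state.
- status.get_obs(): the state, without advancing time (a new reading comes with each control period).
- capture(name): name is "side" or "top"; returns a dict with "pixels" (384x512x3 uint8, blue, green, red), "fx", "fy", "cx", "cy" (pixels), "xyz" and "attitude" of the camera in the world. Camera axes: x right, y up, looking along -z (the intrinsics and any distortion apply to the point x, -y, -z); pixel columns grow to the right and rows downward; lengths in m; the calibration is good to about 2 mm. A picture is of the moment at which its call begins. There is no depth.
- robot.hand_in(): hands the job in, once; it reports no verdict.
The state is a dict: "clock": time; "qpos": joint angles; "joint_vel": joint speeds; "effort": joint torques, N m; "tcp_pos": TCP position; "tool_rot": TCP orientation; "ft_force": force on the tool from outside, world axes, zero at the start; "torque": the same for the moment, N m; "width": opening from 0.0 (shut) to 1.0 (fully open).
Only numpy, scipy, OpenCV 4.12 (cv2) and the standard library are available. Lean on these libraries where they do the work, as an engineer would, in place of code of your own. Each camera call takes 0.05 s, during which the arm holds its last target.

## Working session

There is one attempt and no reset: what is moved stays moved. The work goes in short steps, Python scripts to look and compute and a tool call to move; the robot and the scene stay as the last step left them, time stands still between calls to the robot, and variables do not carry over. Pictures are saved under pics/ and viewed, and the job is handed in when it is done.

Besides the shell and the picture viewer there is one more tool, called after "Request:" in YAML: its name, and indented under it one key for each argument. send_rows: Moves the arm, as the interface text tells. Its arguments: {"type":"object","properties":{"plan":{"type":"array"},"grip_force":{"type":"number"}},"required":["plan"]}

```bash
mkdir -p pics; cat > h.py <<'E'
from station import status, capture, robot
import numpy as np, cv2
from scipy.spatial.transform import Rotation as R
def save(n,f):
    c=capture(n); cv2.imwrite('pics/'+f,c['pixels']); return c
E
python3 - <<'E'
from h import *
for n in('side','top'):
    c=save(n,n+'0.png'); print({k:v for k,v in c.items() if k!='pixels'})
print(status.get_obs())
E
```

```text
{'fx': 349.05951316542576, 'fy': 349.05951316542576, 'cx': 256.32818405102495, 'cy': 196.08203952557074, 'xyz': array([ 0.06444165, -0.56260194,  0.82736635]), 'attitude': array([ 0.80772263, -0.0208049 , -0.72657824])}
{'fx': 418.7407073825457, 'fy': 418.7407073825457, 'cx': 261.2028294370999, 'cy': 193.65997870614942, 'xyz': array([ 0.3385224 , -0.00744676,  1.23239907]), 'attitude': array([ 0.20346513,  0.00501646, -1.61148947])}
{'clock': 0.1, 'qpos': array([ 1.11090205e+00,  8.79025670e-02,  1.37207505e+00, -4.58905529e-05,
        1.68359663e+00, -1.03122201e-01]), 'joint_vel': array([ 1.30478563e-05, -1.94312206e-03, -2.07942838e-03,  9.39184184e-04,
       -8.49889234e-04,  4.01127111e-04]), 'effort': array([ 1.89445767e-03, -3.41252232e+01, -3.03300834e+01,  7.19086896e-02,
        3.04735755e-02, -1.02616309e-04]), 'tcp_pos': array([0.19206949, 0.5152748 , 0.40362333]), 'tool_rot': array([-3.13961689e+00, -1.58617414e-04,  2.78481530e+00]), 'ft_force': array([ 1.00219154, -0.78867857,  0.37810901]), 'torque': array([-0.02072193, -0.01377151,  0.07460097]), 'width': 1.002822108191943}
```

View pics/side0.png

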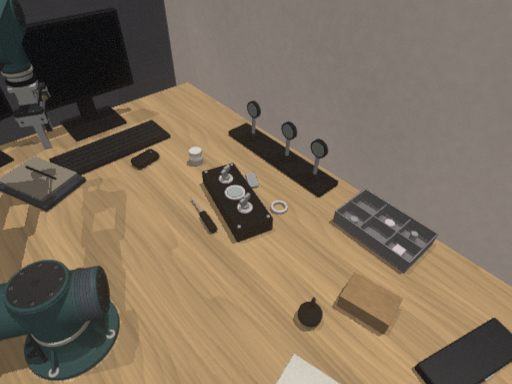

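View pics/top0.png

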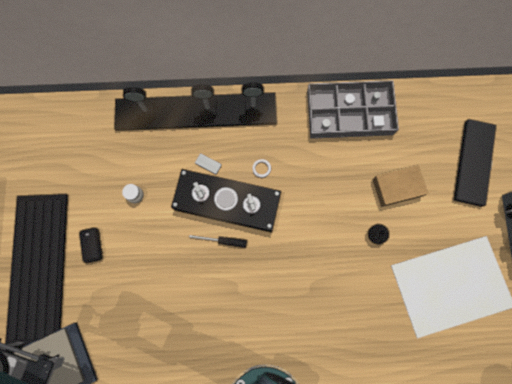

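```bash
python3 - <<'E'
import cv2
t=cv2.imread('pics/top0.png'); s=cv2.imread('pics/side0.png')
cv2.imwrite('pics/topc.png',cv2.resize(t[160:240,165:290],None,fx=6.4,fy=6.4,interpolation=cv2.INTER_CUBIC))
cv2.imwrite('pics/sidec.png',cv2.resize(s[155:245,190:290],None,fx=6.4,fy=6.4,interpolation=cv2.INTER_CUBIC))
E
```

```text
(no output)
```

View pics/topc.png

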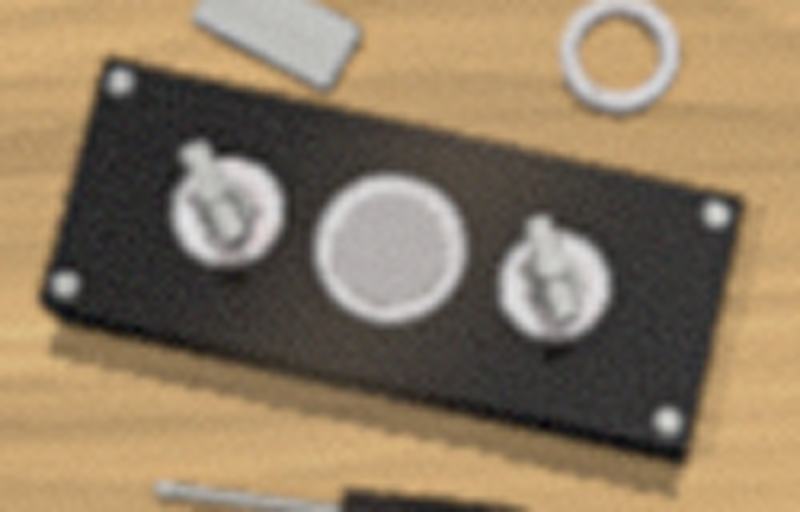

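View pics/sidec.png

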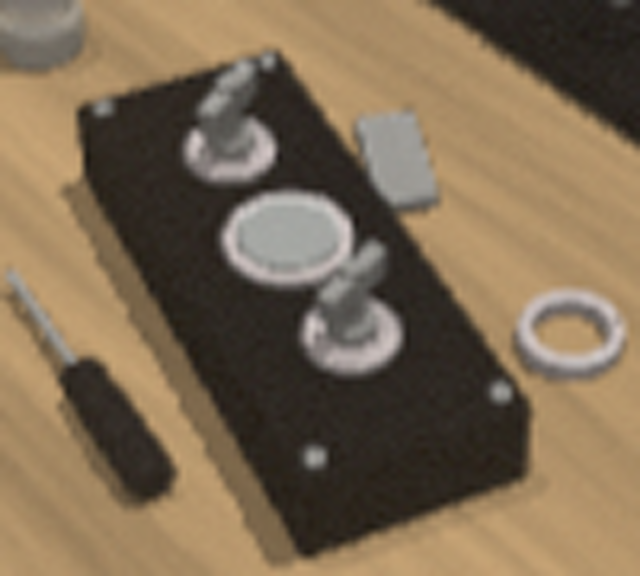

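```bash
cat >> h.py <<'E'
CAL={'side':(349.0595,256.328,196.082,[0.06444165,-0.56260194,0.82736635],[0.80772263,-0.0208049,-0.72657824]),
'top':(418.7407,261.2028,193.66,[0.3385224,-0.00744676,1.23239907],[0.20346513,0.00501646,-1.61148947])}
def ray(n,u,v,z):
    f,cx,cy,p,a=CAL[n]; d=R.from_euler('xyz',a).apply([(u-cx)/f,-(v-cy)/f,-1]); p=np.array(p)
    return p+d*(z-p[2])/d[2]
def cr(n,u,v,z,ox,oy,s=6.4): return ray(n,(u+.5)/s-.5+ox,(v+.5)/s-.5+oy,z)
def proj(n,P):
    f,cx,cy,p,a=CAL[n]; q=R.from_euler('xyz',a).inv().apply(np.array(P)-p)
    return cx+f*q[...,0]/-q[...,2], cy-f*q[...,1]/-q[...,2]
E
python3 - <<'E'
from h import *
T=lambda u,v,z:cr('top',u,v,z,165,160); S=lambda u,v,z:cr('side',u,v,z,190,155)
np.set_printoptions(precision=4,suppress=True)
for n,t,s,z in [('A',(229,212),(230,148),.061),('cell',(390,249),(289,238),.064),('B',(555,286),(352,333),.061)]:
    print(n,T(*t,z),S(*s,z))
for n,e in [('TL',(120,81)),('BL',(65,285)),('TR',(716,213)),('BR',(668,421))]: print(n,T(*e,.056))
print('hA',T(196,150,.1),T(234,236,.1));print('hB',T(540,222,.1),T(567,308,.1))
print('hA',S(207,108,.1),S(243,70,.1));print('hB',S(326,293,.1),S(375,246,.1))
E
```

```text
A [0.5903 0.1623 0.061 ] [0.5893 0.1595 0.061 ]
cell [0.5699 0.0906 0.064 ] [0.5673 0.0834 0.064 ]
B [0.5507 0.018  0.061 ] [0.5501 0.0143 0.061 ]
TL [0.6541 0.2118 0.056 ]
BL [0.5611 0.2366 0.056 ]
TR [ 0.5818 -0.0552  0.056 ]
BR [ 0.489  -0.0296  0.056 ]
hA [0.61   0.1707 0.1   ] [0.5713 0.1546 0.1   ]
hB [0.5719 0.0226 0.1   ] [0.5338 0.0123 0.1   ]
hA [0.5729 0.1548 0.1   ] [0.6058 0.1672 0.1   ]
hB [0.5331 0.0127 0.1   ] [0.5712 0.0221 0.1   ]
```

Request:
send_rows:
  plan:
    - [[0.033, -0.0295, 0], [0, 0, 0.09], 0.094]
    - [[0.066, -0.059, 0], [0, 0, 0.18], 0.08]
    - [[0.1, -0.0885, 0], [0, 0, 0.27], 0.06]
    - [[0.133, -0.118, 0], [0, 0, 0.36], 0.05]
    - [[0.166, -0.1475, 0], [0, 0, 0.45], 0.05]
    - [[0.2, -0.177, 0], [0, 0, 0.54], 0.05]
    - [[0.233, -0.207, 0], [0, 0, 0.63], 0.05]
    - [[0.266, -0.236, 0], [0, 0, 0.73], 0.05]
  grip_force: 12

```text
clock: 0.9
tcp_pos: [0.4591, 0.2777, 0.4031]
tool_rot: [-3.14, -0.001, -2.765]
ft_force: [0.5, 0.2, -0.2]
width: 0.532
```

Request:
send_rows:
  plan:
    - [[0.03, -0.026, 0], [0, 0, 0], 0.05]
    - [[0.06, -0.053, -0.01], [0, 0, 0], 0.05]
    - [[0.09, -0.08, -0.03], [0, 0, 0], 0.05]
    - [[0.12, -0.106, -0.05], [0, 0, 0], 0.05]
    - [[0.131, -0.116, -0.065], [0, 0, 0], 0.05]
    - [[0.131, -0.116, -0.073], [0, 0, 0], 0.05]
    - [[0.131, -0.116, -0.073], [0, 0, 0], 0.05]
    - [[0.131, -0.116, -0.073], [0, 0, 0], 0.05]

```text
clock: 1.7
tcp_pos: [0.5892, 0.1631, 0.3309]
tool_rot: [-3.14, -0.0, -2.763]
ft_force: [-0.1, -0.2, 0.1]
width: 0.53
```

```bash
python3 - <<'E'
from h import *
o=status.get_obs(); print(o['tcp_pos'],o['tool_rot'],o['qpos'],o['torque'],o['ft_force'])
s=save('side','side1.png')['pixels']; t=save('top','top1.png')['pixels']
a=cv2.resize(s[115:235,180:290],None,fx=5,fy=5,interpolation=cv2.INTER_CUBIC)
cv2.imwrite('pics/s1.png',a)
E
```

```text
[0.58924591 0.16306455 0.33087071] [-3.14020967e+00 -4.20666348e-04 -2.76275500e+00] [ 1.77627540e-01  2.47557301e-01  1.33306519e+00 -1.43922117e-03
  1.56110595e+00 -1.77199268e+00] [ 0.05993482  0.03972676 -0.03679756] [-0.14127477 -0.17657874  0.08856886]
```

View pics/s1.png

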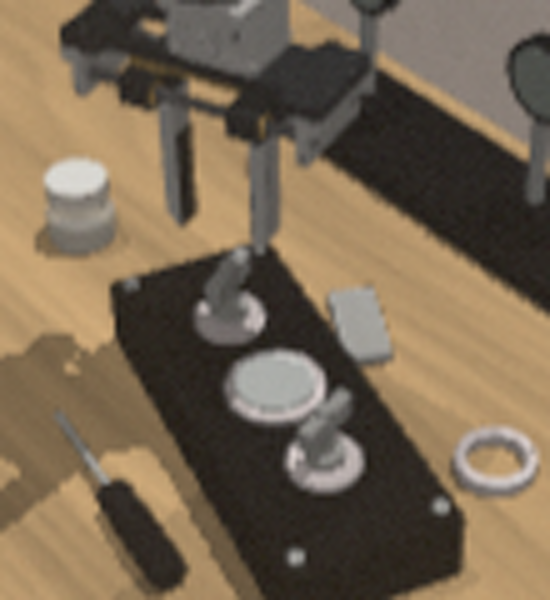

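```bash
python3 - <<'E'
from h import *
for p in [(.5892,.1631,.132),(.590,.1615,.102)]:
    u,v=proj('side',np.array(p)); print((u-180)*5,(v-115)*5)
E
```

```text
219.55141387280392 227.1116717119817
224.00722105090324 264.0985192969549
```

Request:
send_rows:
  plan:
    - [[0, 0, -0.01], [0, 0, 0], 0.05]
    - [[0, -0.001, -0.02], [0, 0, 0], 0.05]
    - [[0.001, -0.001, -0.03], [0, 0, 0], 0.05]
    - [[0.001, -0.001, -0.04], [0, 0, 0], 0.05]
    - [[0.001, -0.001, -0.047], [0, 0, 0], 0.05]
    - [[0.001, -0.001, -0.053], [0, 0, 0], 0.05]
    - [[0.001, -0.001, -0.053], [0, 0, 0], 0.04]
    - [[0.001, -0.001, -0.053], [0, 0, 0], 0.03]

```text
clock: 2.6
tcp_pos: [0.5905, 0.1621, 0.2789]
tool_rot: [-3.14, 0.002, -2.763]
ft_force: [-0.6, -0.1, 0.7]
width: 0.396
```

```bash
cat >o.py <<'E'
from h import *
o=status.get_obs(); np.set_printoptions(precision=4,suppress=True); print(o['clock'],o['tcp_pos'],o['tool_rot'],'q1,6',o['qpos'][[0,5]],'M',o['torque'],'F',o['ft_force'],'w',o['width']*94)
E
python3 o.py; python3 - <<'E'
from h import *
s=save('side','side2.png')['pixels']; t=save('top','top2.png')['pixels']
cv2.imwrite('pics/s2.png',cv2.resize(s[115:235,180:290],None,fx=5,fy=5,interpolation=cv2.INTER_CUBIC))
E
```

```text
2.6 [0.5905 0.1621 0.2789] [-3.1395  0.0016 -2.7626] q1,6 [ 0.1757 -1.7739] M [ 0.1015 -0.018   0.0107] F [-0.6214 -0.1197  0.7241] w 37.20531957812954
```

View pics/s2.png

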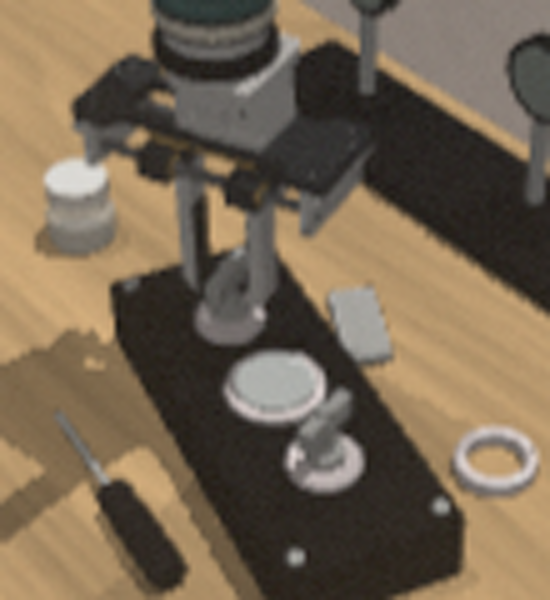

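Request:
send_rows:
  plan:
    - [[0, 0, -0.001], [0, 0, 0], 0.025]
    - [[0, 0, -0.001], [0, 0, 0], 0.02]
    - [[0, 0, -0.001], [0, 0, 0], 0.015]
    - [[0, 0, -0.001], [0, 0, 0], 0.012]
    - [[0, 0, -0.001], [0, 0, 0], 0.008]
    - [[0, 0, -0.001], [0, 0, 0], 0.006]
    - [[0, 0, -0.001], [0, 0, 0], 0.006]
    - [[0, 0, -0.001], [0, 0, 0], 0.006]
  grip_force: 10

```text
clock: 3.5
tcp_pos: [0.5906, 0.1621, 0.2786]
tool_rot: [-3.139, 0.003, -2.763]
ft_force: [-0.1, -0.4, 0.5]
width: 0.122
```

```bash
cat >o.py <<'E'
from h import *
np.set_printoptions(precision=3,suppress=True)
L=[]
for i in range(4):
    o=status.get_obs(); L.append(np.r_[o['torque'],o['ft_force'],o['effort'][5]]); 
    if i<3: capture('top')
L=np.array(L)
print(round(o['clock'],2),o['tcp_pos'],'yaw',o['tool_rot'],'q1,6',o['qpos'][[0,5]],'w',round(o['width']*94,2)); print('mean M,F,e6',L.mean(0)); print('Mz',L[:,2],'sd',L.std(0))
E
python3 o.py
```

```text
3.65 [0.591 0.162 0.279] yaw [-3.139  0.003 -2.763] q1,6 [ 0.176 -1.774] w 11.33
mean M,F,e6 [ 0.118  0.054 -0.015 -0.16   0.152  0.548 -0.002]
Mz [ 0.039  0.007 -0.055 -0.052] sd [0.037 0.02  0.04  0.153 0.392 0.183 0.   ]
```

Request:
send_rows:
  plan:
    - [[0, 0, 0], [0, 0, -0.02], 0.006]
    - [[0, 0, 0], [0, 0, -0.05], 0.006]
    - [[0, 0, 0], [0, 0, -0.08], 0.006]
    - [[0, 0, 0], [0, 0, -0.11], 0.006]
    - [[0, 0, 0], [0, 0, -0.14], 0.006]
    - [[0, 0, 0], [0, 0, -0.17], 0.006]
    - [[0, 0, 0], [0, 0, -0.2], 0.006]
    - [[0, 0, 0], [0, 0, -0.2], 0.006]

```text
clock: 4.45
tcp_pos: [0.5907, 0.162, 0.2783]
tool_rot: [-3.139, 0.003, -2.963]
ft_force: [0.3, 0.1, -0.3]
width: 0.122
```

```bash
python3 o.py
```

```text
4.6 [0.591 0.162 0.278] yaw [-3.139  0.003 -2.962] q1,6 [ 0.176 -1.574] w 11.79
mean M,F,e6 [-0.006 -0.186  0.034  1.175 -0.341 -1.019  0.073]
Mz [ 0.075  0.092 -0.011 -0.02 ] sd [0.028 0.007 0.05  0.71  0.335 0.431 0.055]
```

```bash
sed -i "s/print('Mz'.*/print('Mz',L[:,2],'e6',L[:,6])/" o.py; python3 o.py
```

```text
4.75 [0.591 0.162 0.278] yaw [-3.139  0.003 -2.963] q1,6 [ 0.176 -1.574] w 11.27
mean M,F,e6 [-0.046 -0.215  0.011  1.215 -0.047 -1.81   0.029]
Mz [-0.02   0.067 -0.014  0.01 ] e6 [0.027 0.028 0.03  0.031]
```

Request:
send_rows:
  plan:
    - [[0, 0, 0], [0, 0, -0.02], 0.006]
    - [[0, 0, 0], [0, 0, -0.04], 0.006]
    - [[0, 0, 0], [0, 0, -0.06], 0.006]
    - [[0, 0, 0], [0, 0, -0.08], 0.006]
    - [[0, 0, 0], [0, 0, -0.1], 0.006]
    - [[0, 0, 0], [0, 0, -0.1], 0.006]
    - [[0, 0, 0], [0, 0, -0.1], 0.006]
    - [[0, 0, 0], [0, 0, -0.1], 0.006]

```text
clock: 5.55
tcp_pos: [0.5907, 0.1619, 0.2782]
tool_rot: [-3.139, 0.003, -3.063]
ft_force: [1.9, -1.2, -2.5]
width: 0.124
```

```bash
python3 o.py
```

```text
5.7 [0.591 0.162 0.278] yaw [-3.139  0.003 -3.063] q1,6 [ 0.176 -1.474] w 11.68
mean M,F,e6 [-0.131 -0.366  0.004  1.698 -0.954 -2.874  0.033]
Mz [ 0.023  0.011  0.01  -0.029] e6 [0.033 0.033 0.033 0.034]
```

```bash
cat >o.py <<'E'
from h import *
np.set_printoptions(precision=4,suppress=True)
o=status.get_obs(); print(round(o['clock'],2),o['tcp_pos'],'rpy',o['tool_rot'],'q1,6',o['qpos'][[0,5]],'w',round(o['width']*94,2),'F',o['ft_force'],'Mz',o['torque'][2],'e6',o['effort'][5])
E
```

Request:
send_rows:
  plan:
    - [[0, 0, -0.0005], [0, 0, -0.02], 0.006]
    - [[0, 0, -0.0005], [0, 0, -0.04], 0.006]
    - [[0, 0, -0.0005], [0, 0, -0.06], 0.006]
    - [[0, 0, -0.0005], [0, 0, -0.08], 0.006]
    - [[0, 0, -0.0005], [0, 0, -0.1], 0.006]
    - [[0, 0, -0.0005], [0, 0, -0.1], 0.006]
    - [[0, 0, -0.0005], [0, 0, -0.1], 0.006]
    - [[0, 0, -0.0005], [0, 0, -0.1], 0.006]

```text
clock: 6.5
tcp_pos: [0.5908, 0.1619, 0.2779]
tool_rot: [-3.139, 0.003, 3.121]
ft_force: [0.6, -1.5, 1.8]
width: 0.122
```

```bash
python3 o.py
```

```text
6.5 [0.5908 0.1619 0.2779] rpy [-3.1387  0.0032  3.1205] q1,6 [ 0.1757 -1.3736] w 11.48 F [ 0.6247 -1.5444  1.7948] Mz 0.026391688801391845 e6 0.03320804564282298
```

0.033 N·m is steady friction; continue.

Request:
send_rows:
  plan:
    - [[0, 0, -0.0003], [0, 0, -0.02], 0.006]
    - [[0, 0, -0.0003], [0, 0, -0.04], 0.006]
    - [[0, 0, -0.0003], [0, 0, -0.06], 0.006]
    - [[0, 0, -0.0003], [0, 0, -0.08], 0.006]
    - [[0, 0, -0.0003], [0, 0, -0.1], 0.006]
    - [[0, 0, -0.0003], [0, 0, -0.1], 0.006]
    - [[0, 0, -0.0003], [0, 0, -0.1], 0.006]
    - [[0, 0, -0.0003], [0, 0, -0.1], 0.006]

```text
clock: 7.3
tcp_pos: [0.5908, 0.1618, 0.2778]
tool_rot: [-3.139, 0.003, 3.021]
ft_force: [-0.2, -1.7, 2.1]
width: 0.125
```

```bash
python3 o.py
```

```text
7.3 [0.5908 0.1618 0.2778] rpy [-3.1386  0.0034  3.0205] q1,6 [ 0.1758 -1.2735] w 11.78 F [-0.2019 -1.6654  2.0727] Mz 0.05904106032819423 e6 0.030737483175471425
```

Request:
send_rows:
  plan:
    - [[0, 0, -0.0003], [0, 0, -0.02], 0.006]
    - [[0, 0, -0.0003], [0, 0, -0.04], 0.006]
    - [[0, 0, -0.0003], [0, 0, -0.05], 0.006]
    - [[0, 0, -0.0003], [0, 0, -0.06], 0.006]
    - [[0, 0, -0.0003], [0, 0, -0.07], 0.006]
    - [[0, 0, -0.0003], [0, 0, -0.08], 0.006]
    - [[0, 0, -0.0003], [0, 0, -0.08], 0.006]
    - [[0, 0, -0.0003], [0, 0, -0.08], 0.006]

```text
clock: 8.1
tcp_pos: [0.5908, 0.1618, 0.2775]
tool_rot: [-3.139, 0.003, 2.94]
ft_force: [-0.4, -2.7, 3.3]
width: 0.119
```

```bash
python3 o.py
```

```text
8.1 [0.5908 0.1618 0.2775] rpy [-3.1385  0.0035  2.9404] q1,6 [ 0.1757 -1.1934] w 11.16 F [-0.4459 -2.7449  3.2735] Mz 0.03522127766493879 e6 0.03890829859301448
```

Request:
send_rows:
  plan:
    - [[0, 0, 0], [0, 0, -0.02], 0.006]
    - [[0, 0, 0], [0, 0, -0.04], 0.006]
    - [[0, 0, 0], [0, 0, -0.05], 0.006]
    - [[0, 0, 0], [0, 0, -0.06], 0.006]
    - [[0, 0, 0], [0, 0, -0.07], 0.006]
    - [[0, 0, 0], [0, 0, -0.08], 0.006]
    - [[0, 0, 0], [0, 0, -0.08], 0.006]
    - [[0, 0, 0], [0, 0, -0.08], 0.006]

```text
clock: 8.9
tcp_pos: [0.5908, 0.1617, 0.2774]
tool_rot: [-3.138, 0.004, 2.86]
ft_force: [1.4, -2.8, 3.2]
width: 0.122
```

```bash
python3 o.py
```

```text
8.9 [0.5908 0.1617 0.2774] rpy [-3.1383  0.0035  2.8604] q1,6 [ 0.1757 -1.1134] w 11.51 F [ 1.4364 -2.7884  3.2378] Mz 0.0851500985328249 e6 0.08997388416901231
```

Request:
send_rows:
  plan:
    - [[0, 0, 0], [0, 0, -0.02], 0.006]
    - [[0, 0, 0], [0, 0, -0.04], 0.006]
    - [[0, 0, 0], [0, 0, -0.05], 0.006]
    - [[0, 0, 0], [0, 0, -0.06], 0.006]
    - [[0, 0, 0], [0, 0, -0.07], 0.006]
    - [[0, 0, 0], [0, 0, -0.08], 0.006]
    - [[0, 0, 0], [0, 0, -0.08], 0.006]
    - [[0, 0, 0], [0, 0, -0.08], 0.006]

```text
clock: 9.7
tcp_pos: [0.5909, 0.1617, 0.2774]
tool_rot: [-3.138, 0.004, 2.78]
ft_force: [2.5, -2.4, 1.9]
width: 0.124
```

```bash
python3 o.py
```

```text
9.7 [0.5909 0.1617 0.2774] rpy [-3.1383  0.0036  2.7804] q1,6 [ 0.1757 -1.0334] w 11.67 F [ 2.5357 -2.3746  1.9424] Mz 0.2232786259277978 e6 0.1868407940492034
```

A binds (0.03 → 0.09 → 0.19 N·m). Stop there and back it out.

Request:
send_rows:
  plan:
    - [[0, 0, 0.0001], [0, 0, 0.05], 0.006]
    - [[0, 0, 0.0002], [0, 0, 0.12], 0.006]
    - [[0, 0, 0.0003], [0, 0, 0.2], 0.006]
    - [[0, 0, 0.0005], [0, 0, 0.28], 0.006]
    - [[0, 0, 0.0006], [0, 0, 0.36], 0.006]
    - [[0, 0, 0.0007], [0, 0, 0.44], 0.006]
    - [[0, 0, 0.0008], [0, 0, 0.5], 0.006]
    - [[0, 0, 0.0008], [0, 0, 0.5], 0.006]

```text
clock: 10.5
tcp_pos: [0.5907, 0.162, 0.2781]
tool_rot: [-3.139, 0.003, -3.003]
ft_force: [0.6, -2.4, 2.0]
width: 0.121
```

```bash
python3 o.py
```

```text
10.5 [0.5907 0.162  0.2781] rpy [-3.1393  0.0032 -3.0032] q1,6 [ 0.1756 -1.5332] w 11.39 F [ 0.648  -2.3596  1.9928] Mz -0.04452795535771476 e6 -0.31117334961891174
```

Request:
send_rows:
  plan:
    - [[0, 0, 0.0001], [0, 0, 0.06], 0.006]
    - [[0, 0, 0.0002], [0, 0, 0.12], 0.006]
    - [[0, 0, 0.0003], [0, 0, 0.19], 0.006]
    - [[0, 0, 0.0005], [0, 0, 0.26], 0.006]
    - [[0, 0, 0.0006], [0, 0, 0.33], 0.006]
    - [[0, 0, 0.0007], [0, 0, 0.4], 0.006]
    - [[0, 0, 0.0008], [0, 0, 0.45], 0.006]
    - [[0, 0, 0.0008], [0, 0, 0.45], 0.006]

```text
clock: 11.3
tcp_pos: [0.5906, 0.1622, 0.2789]
tool_rot: [-3.14, 0.003, -2.555]
ft_force: [0.3, -2.5, 1.4]
width: 0.124
```

```bash
python3 o.py
```

```text
11.3 [0.5906 0.1622 0.2789] rpy [-3.1404  0.0031 -2.5547] q1,6 [ 0.1755 -1.9823] w 11.66 F [ 0.2748 -2.4719  1.4069] Mz -0.00928869356043472 e6 -0.2662559039890766
```

Request:
send_rows:
  plan:
    - [[0, 0, 0], [0, 0, 0.02], 0.006]
    - [[0, 0, 0], [0, 0, 0.04], 0.006]
    - [[0, 0, 0], [0, 0, 0.06], 0.006]
    - [[0, 0, 0], [0, 0, 0.08], 0.006]
    - [[0, 0, 0], [0, 0, 0.1], 0.006]
    - [[0, 0, 0], [0, 0, 0.1], 0.006]
    - [[0, 0, 0], [0, 0, 0.1], 0.006]
    - [[0, 0, 0], [0, 0, 0.1], 0.006]

```text
clock: 12.1
tcp_pos: [0.5905, 0.1623, 0.279]
tool_rot: [-3.141, 0.003, -2.455]
ft_force: [-0.6, -1.5, 3.4]
width: 0.125
```

```bash
python3 o.py
```

```text
12.1 [0.5905 0.1623 0.279 ] rpy [-3.1405  0.0031 -2.4546] q1,6 [ 0.1755 -2.0823] w 11.74 F [-0.5547 -1.4583  3.4471] Mz -0.028817216562927676 e6 -0.04524348769336939
```

Request:
send_rows:
  plan:
    - [[0, 0, 0], [0, 0, 0.02], 0.006]
    - [[0, 0, 0], [0, 0, 0.04], 0.006]
    - [[0, 0, 0], [0, 0, 0.06], 0.006]
    - [[0, 0, 0], [0, 0, 0.08], 0.006]
    - [[0, 0, 0], [0, 0, 0.08], 0.006]
    - [[0, 0, 0], [0, 0, 0.08], 0.006]
    - [[0, 0, 0], [0, 0, 0.08], 0.006]
    - [[0, 0, 0], [0, 0, 0.08], 0.006]

```text
clock: 12.9
tcp_pos: [0.5905, 0.1624, 0.2791]
tool_rot: [-3.141, 0.003, -2.375]
ft_force: [-0.6, -1.0, 3.6]
width: 0.125
```

```bash
python3 o.py
```

```text
12.9 [0.5905 0.1624 0.2791] rpy [-3.1407  0.0035 -2.3746] q1,6 [ 0.1755 -2.1624] w 11.75 F [-0.6352 -1.024   3.557 ] Mz -0.08968146580136462 e6 -0.08103069383651018
```

Request:
send_rows:
  plan:
    - [[0, 0, 0], [0, 0, 0.02], 0.006]
    - [[0, 0, 0], [0, 0, 0.03], 0.006]
    - [[0, 0, 0], [0, 0, 0.04], 0.006]
    - [[0, 0, 0], [0, 0, 0.05], 0.006]
    - [[0, 0, 0], [0, 0, 0.05], 0.006]
    - [[0, 0, 0], [0, 0, 0.05], 0.006]
    - [[0, 0, 0], [0, 0, 0.05], 0.006]
    - [[0, 0, 0], [0, 0, 0.05], 0.006]

```text
clock: 13.7
tcp_pos: [0.5905, 0.1624, 0.279]
tool_rot: [-3.141, 0.003, -2.325]
ft_force: [0.7, -0.5, 3.2]
width: 0.125
```

```bash
python3 o.py
```

```text
13.7 [0.5905 0.1624 0.279 ] rpy [-3.1408  0.0034 -2.3247] q1,6 [ 0.1755 -2.2124] w 11.74 F [ 0.7479 -0.4743  3.2097] Mz -0.21279533049238805 e6 -0.19565411377698183
```

Request:
send_rows:
  plan:
    - [[0, 0, 0], [0, 0, 0], 0.02]
    - [[0, 0, 0], [0, 0, 0], 0.035]
    - [[0, 0, 0], [0, 0, 0], 0.05]
    - [[0, 0, 0], [0, 0, 0], 0.05]
    - [[0, 0, 0.01], [0, 0, 0], 0.05]
    - [[0, 0, 0.025], [0, 0, 0], 0.05]
    - [[0, 0, 0.045], [0, 0, 0], 0.05]
    - [[0, 0, 0.055], [0, 0, 0], 0.05]

```text
clock: 14.5
tcp_pos: [0.5909, 0.1625, 0.3379]
tool_rot: [-3.138, 0.008, -2.325]
ft_force: [-0.6, 0.6, 1.0]
width: 0.528
```

```bash
python3 o.py
```

```text
14.5 [0.5909 0.1625 0.3379] rpy [-3.1377  0.0075 -2.3246] q1,6 [ 0.1755 -2.2123] w 49.66 F [-0.5978  0.6426  0.9554] Mz -0.009351694973085524 e6 0.0011412891035433859
```

Request:
send_rows:
  plan:
    - [[-0.004, -0.015, 0], [0, 0, -0.07], 0.05]
    - [[-0.012, -0.045, 0], [0, 0, -0.15], 0.05]
    - [[-0.022, -0.08, 0], [0, 0, -0.25], 0.05]
    - [[-0.032, -0.115, 0], [0, 0, -0.36], 0.05]
    - [[-0.038, -0.137, 0], [0, 0, -0.47], 0.05]
    - [[-0.04, -0.145, 0], [0, 0, -0.564], 0.05]
    - [[-0.04, -0.145, -0.005], [0, 0, -0.564], 0.05]
    - [[-0.04, -0.145, -0.01], [0, 0, -0.564], 0.05]

```text
clock: 15.3
tcp_pos: [0.551, 0.0176, 0.3283]
tool_rot: [-3.138, 0.009, -2.887]
ft_force: [0.6, 0.1, -0.7]
width: 0.536
```

```bash
python3 o.py;  python3 - <<'E'
from h import *
s=save('side','side3.png')['pixels']
cv2.imwrite('pics/s3.png',cv2.resize(s[115:235,180:290],None,fx=5,fy=5,interpolation=cv2.INTER_CUBIC))
E
```

```text
15.3 [0.551  0.0176 0.3283] rpy [-3.1376  0.009  -2.8868] q1,6 [-0.0707 -1.8962] w 50.4 F [ 0.5533  0.1108 -0.6769] Mz 0.024830414995082498 e6 0.017702355980873108
```

View pics/s3.png

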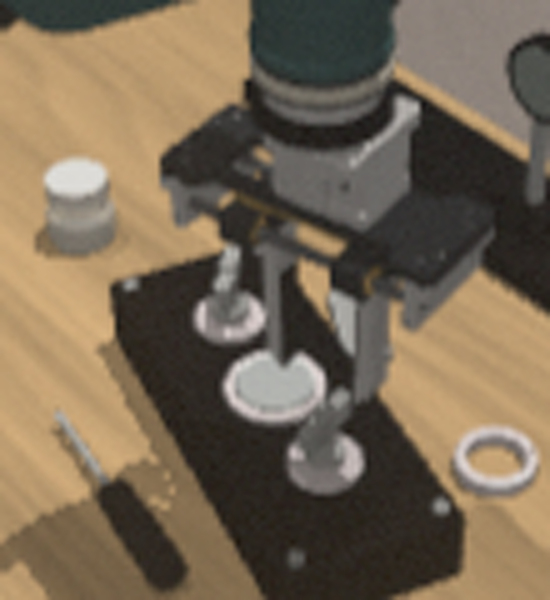

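Request:
send_rows:
  plan:
    - [[0, 0, -0.005], [0.001, 0.005, 0], 0.05]
    - [[0, 0, -0.015], [0.0015, 0.0095, 0], 0.05]
    - [[0, 0, -0.025], [0.0015, 0.0095, 0], 0.05]
    - [[0, 0, -0.035], [0.0015, 0.0095, 0], 0.05]
    - [[0, 0, -0.045], [0.0015, 0.0095, 0], 0.05]
    - [[0, 0, -0.051], [0.0015, 0.0095, 0], 0.045]
    - [[0, 0, -0.051], [0.0015, 0.0095, 0], 0.035]
    - [[0, 0, -0.051], [0.0015, 0.0095, 0], 0.03]

```text
clock: 16.15
tcp_pos: [0.5509, 0.0179, 0.2758]
tool_rot: [3.141, -0.002, -2.887]
ft_force: [-0.0, 0.1, 0.7]
width: 0.347
```

```bash
python3 o.py;  python3 - <<'E'
from h import *
s=save('side','side4.png')['pixels']
cv2.imwrite('pics/s4.png',cv2.resize(s[115:235,180:290],None,fx=5,fy=5,interpolation=cv2.INTER_CUBIC))
E
```

```text
16.15 [0.5509 0.0179 0.2758] rpy [ 3.141  -0.0022 -2.8866] q1,6 [-0.0704 -1.8962] w 32.58 F [-0.0107  0.137   0.6865] Mz -0.046636784559201 e6 0.0005839940422447398
```

View pics/s4.png

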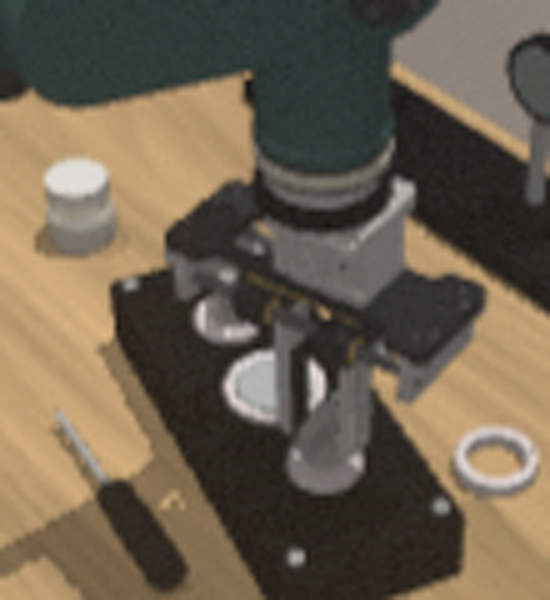

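Request:
send_rows:
  plan:
    - [[0, 0, 0.001], [0, 0, 0], 0.025]
    - [[0, 0, 0.001], [0, 0, 0], 0.02]
    - [[0, 0, 0.001], [0, 0, 0], 0.015]
    - [[0, 0, 0.001], [0, 0, 0], 0.012]
    - [[0, 0, 0.001], [0, 0, 0], 0.008]
    - [[0, 0, 0.001], [0, 0, 0], 0.006]
    - [[0, 0, 0.001], [0, 0, 0], 0.006]
    - [[0, 0, 0.001], [0, 0, 0], 0.006]

```text
clock: 17.0
tcp_pos: [0.5512, 0.0173, 0.2776]
tool_rot: [-3.14, -0.001, -2.887]
ft_force: [2.1, -4.6, 1.4]
width: 0.124
```

```bash
python3 o.py
```

```text
17.0 [0.5512 0.0173 0.2776] rpy [-3.1401 -0.0007 -2.8869] q1,6 [-0.071  -1.8962] w 11.64 F [ 2.0575 -4.5631  1.3593] Mz 0.013078290527931396 e6 0.0048170243098866194
```

Request:
send_rows:
  plan:
    - [[0.0003, -0.0005, 0], [0, 0, -0.03], 0.006]
    - [[0.0003, -0.0005, 0], [0, 0, -0.07], 0.006]
    - [[0.0003, -0.0005, 0], [0, 0, -0.11], 0.006]
    - [[0.0003, -0.0005, -0.0003], [0, 0, -0.15], 0.006]
    - [[0.0003, -0.0005, -0.0003], [0, 0, -0.2], 0.006]
    - [[0.0003, -0.0005, -0.0003], [0, 0, -0.25], 0.006]
    - [[0.0003, -0.0005, -0.0005], [0, 0, -0.25], 0.006]
    - [[0.0003, -0.0005, -0.0005], [0, 0, -0.25], 0.006]

```text
clock: 17.8
tcp_pos: [0.5515, 0.0169, 0.2772]
tool_rot: [-3.14, -0.001, -3.136]
ft_force: [-0.3, -2.1, 2.2]
width: 0.124
```

```bash
python3 o.py
```

```text
17.8 [0.5515 0.0169 0.2772] rpy [-3.1404 -0.0011 -3.1364] q1,6 [-0.0718 -1.6476] w 11.65 F [-0.3028 -2.1434  2.1986] Mz 0.03735712475860517 e6 0.04557301173917949
```

Request:
send_rows:
  plan:
    - [[0, 0, 0], [0, 0, -0.03], 0.006]
    - [[0, 0, 0], [0, 0, -0.07], 0.006]
    - [[0, 0, -0.0003], [0, 0, -0.11], 0.006]
    - [[0, 0, -0.0003], [0, 0, -0.15], 0.006]
    - [[0, 0, -0.0003], [0, 0, -0.2], 0.006]
    - [[0, 0, -0.0004], [0, 0, -0.25], 0.006]
    - [[0, 0, -0.0005], [0, 0, -0.25], 0.006]
    - [[0, 0, -0.0005], [0, 0, -0.25], 0.006]

```text
clock: 18.6
tcp_pos: [0.5515, 0.0168, 0.2768]
tool_rot: [-3.14, -0.001, 2.897]
ft_force: [-0.0, -3.3, 1.9]
width: 0.122
```

```bash
python3 o.py
```

```text
18.6 [0.5515 0.0168 0.2768] rpy [-3.1399 -0.0009  2.8973] q1,6 [-0.072  -1.3983] w 11.5 F [-0.0449 -3.3043  1.9195] Mz 0.06450202389542863 e6 0.04511965555138886
```

Request:
send_rows:
  plan:
    - [[0, 0, 0], [0, 0, -0.03], 0.006]
    - [[0, 0, 0], [0, 0, -0.06], 0.006]
    - [[0, 0, -0.0003], [0, 0, -0.08], 0.006]
    - [[0, 0, -0.0003], [0, 0, -0.1], 0.006]
    - [[0, 0, -0.0003], [0, 0, -0.12], 0.006]
    - [[0, 0, -0.0003], [0, 0, -0.14], 0.006]
    - [[0, 0, -0.0003], [0, 0, -0.14], 0.006]
    - [[0, 0, -0.0003], [0, 0, -0.14], 0.006]

```text
clock: 19.4
tcp_pos: [0.5515, 0.0167, 0.2765]
tool_rot: [-3.14, -0.001, 2.757]
ft_force: [-0.3, -4.1, 2.7]
width: 0.128
```

```bash
python3 o.py
```

```text
19.4 [0.5515 0.0167 0.2765] rpy [-3.1397 -0.0008  2.7573] q1,6 [-0.0721 -1.2584] w 12.02 F [-0.3487 -4.0672  2.6578] Mz 0.054326365914959374 e6 0.04534840118139982
```

Request:
send_rows:
  plan:
    - [[0, -0.0003, 0], [0, 0, -0.03], 0.006]
    - [[0, -0.0003, 0], [0, 0, -0.06], 0.006]
    - [[0, -0.0003, -0.0002], [0, 0, -0.1], 0.006]
    - [[0, -0.0003, -0.0002], [0, 0, -0.14], 0.006]
    - [[0, -0.0003, -0.0003], [0, 0, -0.18], 0.006]
    - [[0, -0.0003, -0.0003], [0, 0, -0.2], 0.006]
    - [[0, -0.0003, -0.0003], [0, 0, -0.2], 0.006]
    - [[0, -0.0003, -0.0003], [0, 0, -0.2], 0.006]

```text
clock: 20.2
tcp_pos: [0.5514, 0.0164, 0.2762]
tool_rot: [-3.14, -0.001, 2.557]
ft_force: [0.2, -4.6, 2.3]
width: 0.121
```

```bash
python3 o.py
```

```text
20.2 [0.5514 0.0164 0.2762] rpy [-3.1398 -0.0009  2.5574] q1,6 [-0.0727 -1.0592] w 11.4 F [ 0.1844 -4.6482  2.3422] Mz 0.04950762834346386 e6 0.04309634095989168
```

Request:
send_rows:
  plan:
    - [[0, -0.0002, 0], [0, 0, -0.03], 0.006]
    - [[0, -0.0002, 0], [0, 0, -0.06], 0.006]
    - [[0, -0.0002, -0.0002], [0, 0, -0.1], 0.006]
    - [[0, -0.0002, -0.0002], [0, 0, -0.14], 0.006]
    - [[0, -0.0002, -0.0003], [0, 0, -0.18], 0.006]
    - [[0, -0.0002, -0.0003], [0, 0, -0.2], 0.006]
    - [[0, -0.0002, -0.0003], [0, 0, -0.2], 0.006]
    - [[0, -0.0002, -0.0003], [0, 0, -0.2], 0.006]

```text
clock: 21.0
tcp_pos: [0.5514, 0.0162, 0.2758]
tool_rot: [-3.14, -0.001, 2.357]
ft_force: [-0.3, -3.6, 2.7]
width: 0.122
```

```bash
python3 o.py
```

```text
21.0 [0.5514 0.0162 0.2758] rpy [-3.1396 -0.0011  2.3575] q1,6 [-0.0733 -0.8599] w 11.43 F [-0.327  -3.5732  2.7149] Mz 0.047803935219822256 e6 0.04259211360476911
```

Request:
send_rows:
  plan:
    - [[0, -0.0002, 0], [0, 0, -0.03], 0.006]
    - [[0, -0.0002, 0], [0, 0, -0.07], 0.006]
    - [[0, -0.0002, -0.0002], [0, 0, -0.11], 0.006]
    - [[0, -0.0002, -0.0002], [0, 0, -0.15], 0.006]
    - [[0, -0.0002, -0.0003], [0, 0, -0.2], 0.006]
    - [[0, -0.0002, -0.0004], [0, 0, -0.25], 0.006]
    - [[0, -0.0002, -0.0004], [0, 0, -0.25], 0.006]
    - [[0, -0.0002, -0.0004], [0, 0, -0.25], 0.006]

```text
clock: 21.8
tcp_pos: [0.5513, 0.016, 0.2754]
tool_rot: [-3.139, -0.001, 2.108]
ft_force: [-0.9, -2.9, 2.3]
width: 0.121
```

```bash
python3 o.py
```

```text
21.8 [0.5513 0.016  0.2754] rpy [-3.1393 -0.0012  2.108 ] q1,6 [-0.0737 -0.6109] w 11.4 F [-0.9052 -2.928   2.3171] Mz 0.06441008475746787 e6 0.04317201906815171
```

Request:
send_rows:
  plan:
    - [[0, 0, 0], [0, 0, -0.05], 0.006]
    - [[0, 0, -0.0002], [0, 0, -0.12], 0.006]
    - [[0, 0, -0.0003], [0, 0, -0.19], 0.006]
    - [[0, 0, -0.0004], [0, 0, -0.26], 0.006]
    - [[0, 0, -0.0005], [0, 0, -0.33], 0.006]
    - [[0, 0, -0.0006], [0, 0, -0.4], 0.006]
    - [[0, 0, -0.0007], [0, 0, -0.4], 0.006]
    - [[0, 0, -0.0007], [0, 0, -0.4], 0.006]

```text
clock: 22.6
tcp_pos: [0.5512, 0.0158, 0.2747]
tool_rot: [-3.139, -0.001, 1.71]
ft_force: [-2.0, -6.1, 2.6]
width: 0.125
```

```bash
python3 o.py
```

```text
22.6 [0.5512 0.0158 0.2747] rpy [-3.1385 -0.0008  1.7095] q1,6 [-0.0743 -0.213 ] w 11.77 F [-1.9667 -6.1494  2.6302] Mz 0.08324283221490805 e6 0.02474913198966533
```

Request:
send_rows:
  plan:
    - [[0, 0, 0], [0, 0, -0.05], 0.006]
    - [[0, 0, -0.0002], [0, 0, -0.1], 0.006]
    - [[0, 0, -0.0003], [0, 0, -0.15], 0.006]
    - [[0, 0, -0.0004], [0, 0, -0.2], 0.006]
    - [[0, 0, -0.0005], [0, 0, -0.25], 0.006]
    - [[0, 0, -0.0005], [0, 0, -0.3], 0.006]
    - [[0, 0, -0.0005], [0, 0, -0.3], 0.006]
    - [[0, 0, -0.0005], [0, 0, -0.3], 0.006]

```text
clock: 23.4
tcp_pos: [0.551, 0.0157, 0.2742]
tool_rot: [-3.138, -0.0, 1.412]
ft_force: [-1.3, -4.3, 3.4]
width: 0.122
```

```bash
python3 o.py
```

```text
23.4 [0.551  0.0157 0.2742] rpy [-3.1378 -0.0003  1.4117] q1,6 [-0.0746  0.0844] w 11.43 F [-1.2937 -4.3446  3.4169] Mz 0.07705303824111985 e6 0.036768444115296006
```

Request:
send_rows:
  plan:
    - [[0, 0, 0], [0, 0, -0.03], 0.006]
    - [[0, 0, 0], [0, 0, -0.05], 0.006]
    - [[0, 0, 0], [0, 0, -0.07], 0.006]
    - [[0, 0, -0.0002], [0, 0, -0.09], 0.006]
    - [[0, 0, -0.0002], [0, 0, -0.1], 0.006]
    - [[0, 0, -0.0002], [0, 0, -0.1], 0.006]
    - [[0, 0, -0.0002], [0, 0, -0.1], 0.006]
    - [[0, 0, -0.0002], [0, 0, -0.1], 0.006]

```text
clock: 24.2
tcp_pos: [0.5509, 0.0156, 0.274]
tool_rot: [-3.138, -0.0, 1.312]
ft_force: [-2.2, -4.7, 3.9]
width: 0.121
```

```bash
python3 o.py
```

```text
24.2 [0.5509 0.0156 0.274 ] rpy [-3.1377 -0.0002  1.3116] q1,6 [-0.0747  0.1844] w 11.39 F [-2.2319 -4.6874  3.9118] Mz 0.04246038945100698 e6 0.03645373857580125
```

Request:
send_rows:
  plan:
    - [[0, 0, 0], [0, 0, -0.03], 0.006]
    - [[0, 0, 0], [0, 0, -0.05], 0.006]
    - [[0, 0, 0], [0, 0, -0.07], 0.006]
    - [[0, 0, 0], [0, 0, -0.09], 0.006]
    - [[0, 0, 0], [0, 0, -0.1], 0.006]
    - [[0, 0, 0], [0, 0, -0.1], 0.006]
    - [[0, 0, 0], [0, 0, -0.1], 0.006]
    - [[0, 0, 0], [0, 0, -0.1], 0.006]

```text
clock: 25.0
tcp_pos: [0.5509, 0.0156, 0.2739]
tool_rot: [-3.137, 0.0, 1.211]
ft_force: [-1.1, -5.4, 2.1]
width: 0.123
```

```bash
python3 o.py
```

```text
25.0 [0.5509 0.0156 0.2739] rpy [-3.1374  0.      1.2109] q1,6 [-0.0749  0.2848] w 11.55 F [-1.1208 -5.3536  2.1088] Mz 0.06574236523447038 e6 0.036359442165121436
```

Request:
send_rows:
  plan:
    - [[0, 0, 0], [0, 0, -0.02], 0.006]
    - [[0, 0, 0], [0, 0, -0.03], 0.006]
    - [[0, 0, 0], [0, 0, -0.04], 0.006]
    - [[0, 0, 0], [0, 0, -0.05], 0.006]
    - [[0, 0, 0], [0, 0, -0.06], 0.006]
    - [[0, 0, 0], [0, 0, -0.06], 0.006]
    - [[0, 0, 0], [0, 0, -0.06], 0.006]
    - [[0, 0, 0], [0, 0, -0.06], 0.006]

```text
clock: 25.8
tcp_pos: [0.5509, 0.0156, 0.2738]
tool_rot: [-3.137, 0.0, 1.15]
ft_force: [-1.0, -5.6, 2.6]
width: 0.12
```

```bash
python3 o.py
```

```text
25.8 [0.5509 0.0156 0.2738] rpy [-3.1372  0.0001  1.1504] q1,6 [-0.075   0.3453] w 11.31 F [-0.9525 -5.591   2.598 ] Mz 0.017198930434582684 e6 0.03416083753108978
```

Turned 2.25 rad so far (turn 2.55–2.85); no stop felt yet.

Request:
send_rows:
  plan:
    - [[0, 0, 0], [0, 0, -0.02], 0.006]
    - [[0, 0, 0], [0, 0, -0.03], 0.006]
    - [[0, 0, 0], [0, 0, -0.04], 0.006]
    - [[0, 0, 0], [0, 0, -0.05], 0.006]
    - [[0, 0, 0], [0, 0, -0.06], 0.006]
    - [[0, 0, 0], [0, 0, -0.06], 0.006]
    - [[0, 0, 0], [0, 0, -0.06], 0.006]
    - [[0, 0, 0], [0, 0, -0.06], 0.006]

```text
clock: 26.6
tcp_pos: [0.5508, 0.0156, 0.2737]
tool_rot: [-3.137, 0.0, 1.09]
ft_force: [-2.0, -4.7, 2.4]
width: 0.123
```

```bash
python3 o.py
```

```text
26.6 [0.5508 0.0156 0.2737] rpy [-3.137   0.0003  1.09  ] q1,6 [-0.0751  0.4056] w 11.53 F [-2.0424 -4.6537  2.4072] Mz 0.05300937038929897 e6 0.03342435462400317
```

Request:
send_rows:
  plan:
    - [[0, 0, 0], [0, 0, -0.02], 0.006]
    - [[0, 0, 0], [0, 0, -0.03], 0.006]
    - [[0, 0, 0], [0, 0, -0.04], 0.006]
    - [[0, 0, 0], [0, 0, -0.05], 0.006]
    - [[0, 0, 0], [0, 0, -0.06], 0.006]
    - [[0, 0, 0], [0, 0, -0.06], 0.006]
    - [[0, 0, 0], [0, 0, -0.06], 0.006]
    - [[0, 0, 0], [0, 0, -0.06], 0.006]

```text
clock: 27.4
tcp_pos: [0.5508, 0.0156, 0.2736]
tool_rot: [-3.137, 0.0, 1.03]
ft_force: [-1.0, -4.6, 1.2]
width: 0.121
```

```bash
python3 o.py
```

```text
27.4 [0.5508 0.0156 0.2736] rpy [-3.137   0.0003  1.03  ] q1,6 [-0.0751  0.4655] w 11.41 F [-1.0212 -4.5547  1.1593] Mz 0.07209016857532106 e6 0.05633699591271579
```

Request:
send_rows:
  plan:
    - [[0, 0, 0], [0, 0, -0.02], 0.006]
    - [[0, 0, 0], [0, 0, -0.03], 0.006]
    - [[0, 0, 0], [0, 0, -0.04], 0.006]
    - [[0, 0, 0], [0, 0, -0.05], 0.006]
    - [[0, 0, 0], [0, 0, -0.06], 0.006]
    - [[0, 0, 0], [0, 0, -0.06], 0.006]
    - [[0, 0, 0], [0, 0, -0.06], 0.006]
    - [[0, 0, 0], [0, 0, -0.06], 0.006]

```text
clock: 28.2
tcp_pos: [0.5508, 0.0157, 0.2736]
tool_rot: [-3.137, -0.0, 0.97]
ft_force: [-1.7, -3.1, 1.5]
width: 0.129
```

```bash
python3 o.py
```

```text
28.2 [0.5508 0.0157 0.2736] rpy [-3.1369 -0.      0.97  ] q1,6 [-0.0751  0.5253] w 12.13 F [-1.6556 -3.1148  1.5136] Mz 0.21776215262280102 e6 0.23092861287295818
```

B is at its home stop. Let go and rise.

Request:
send_rows:
  plan:
    - [[0, 0, 0], [0, 0, 0], 0.02]
    - [[0, 0, 0], [0, 0, 0], 0.035]
    - [[0, 0, 0], [0, 0, 0], 0.05]
    - [[0, 0, 0], [0, 0, 0], 0.05]
    - [[0, 0, 0.015], [0, 0, 0], 0.05]
    - [[0, 0, 0.04], [0, 0, 0], 0.05]
    - [[0, 0, 0.08], [0, 0, 0], 0.05]
    - [[0, 0, 0.12], [0, 0, 0], 0.05]

```text
clock: 29.0
tcp_pos: [0.5505, 0.0158, 0.3956]
tool_rot: [-3.136, -0.0, 0.97]
ft_force: [0.9, 0.3, -0.0]
width: 0.534
```

Request:
send_rows:
  plan:
    - [[-0.03, 0, 0.03], [0, 0, 0], 0.05]
    - [[-0.07, 0, 0.05], [0, 0, 0], 0.05]
    - [[-0.11, 0, 0.05], [0, 0, 0], 0.05]
    - [[-0.15, 0, 0.05], [0, 0, 0], 0.05]
    - [[-0.18, 0, 0.05], [0, 0, 0], 0.05]
    - [[-0.2, 0, 0.05], [0, 0, 0], 0.05]
    - [[-0.2, 0, 0.05], [0, 0, 0], 0.05]
    - [[-0.2, 0, 0.05], [0, 0, 0], 0.05]

```text
clock: 29.8
tcp_pos: [0.3504, 0.0159, 0.4467]
tool_rot: [-3.139, -0.002, 0.97]
ft_force: [-0.9, 0.1, 0.2]
width: 0.534
```

```bash
python3 o.py;  python3 - <<'E'
from h import *
s=save('side','side5.png')['pixels']; t=save('top','top5.png')['pixels']
a=cv2.resize(s[155:245,190:290],None,fx=4,fy=4,interpolation=cv2.INTER_CUBIC);b=cv2.resize(t[160:250,165:265],None,fx=4,fy=4,interpolation=cv2.INTER_CUBIC)
cv2.imwrite('pics/s5.png',np.hstack([a,b]))
E
```

```text
29.8 [0.3504 0.0159 0.4467] rpy [-3.1391 -0.0019  0.9701] q1,6 [-0.118   0.4834] w 50.24 F [-0.9448  0.1217  0.2487] Mz -0.049454327398200104 e6 -0.002616828860482201
```

View pics/s5.png

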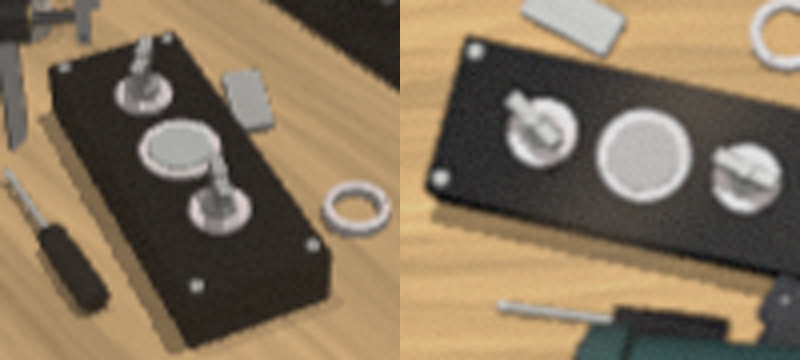

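View pics/side5.png

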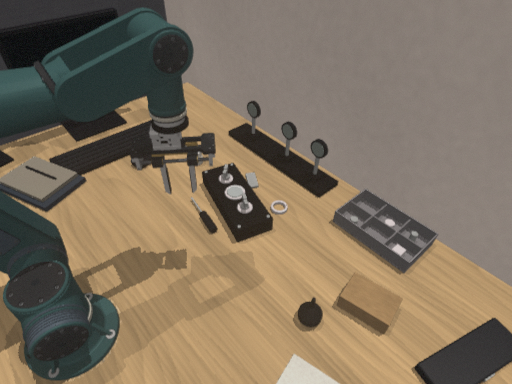

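```bash
python3 - <<'E'
from h import *
for n,a,b in [('A',(113,97),(156,138)),('B',(317,155),(377,185))]:
    d=cr('top',*a,.1,165,160,4)-cr('top',*b,.1,165,160,4); print(n,d,np.arctan2(d[1],d[0]))
E
```

```text
A [0.03031281 0.02947328 0.        ] 0.7713569282102659
B [0.02267671 0.04046831 0.        ] 1.0600360790747143
```

```bash
python3 -c "
from station import robot; print(robot.hand_in())"
```

```text
the job is handed in; nothing more can be done
None
```

The job is handed in: the +y screw (A) turned out to be the crossed one and is backed out to its stop. The −y screw (B) is run home.

- **A (crossed):** It turned at a steady friction of about 0.03 N·m, then the torque rose to 0.09 and 0.19 N·m after roughly 0.65–0.75 rad of turning. I stopped there, well under the 0.5 N·m limit. Backing it out anticlockwise ended at its stop, where the torque climbed from 0.04 to 0.20 N·m.
- **B (good):** It ran freely at about 0.04 N·m for roughly 2.4 rad, until it met its home stop at 0.23 N·m.
- **Final checks:** Both handles were released, and the arm is clear at about 0.45 m height. In the last pictures the screwdriver, spacer ring and gauge block near the mount look unmoved. I did not measure their positions.
- **Small disagreement:** The handle angles read from the last picture are 0.77 rad for A and 1.06 rad for B. The gripper at the end of each turn read 0.82 and 0.97 rad. Differences of 0.05–0.09 rad fit the slack in the grip and the image resolution, and I relied on the felt stops for both screws.

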